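# Grade the filler's valve balls

## Robot

A 7-joint arm with a two-finger parallel gripper is mounted at the origin on the work surface. World frame = base frame: x ahead of the robot, y to its left, z up, the work surface at z = 0. Lengths are in m, angles in rad, forces in N, time in s.
With the tool pointing down it reaches from about 0.425 to 0.875 m from the base axis. Payload 4.7 kg.
Tool frame: the origin (TCP) lies on the centre line of the jaws, within the pads' length; the fingertips stand ahead of it and the grasp point (between the pads) lies 2 mm behind it (nose_length is the z of the fingertips in the tool frame, in m); z points along the fingers, y is the line along which they close (so a half turn about z gives the same grasp; the last joint's range is limited). The gripper opens to 87 mm and grips with 3 to 60 N. Pads are 19 mm wide; open, the fingers measure 117 mm over their backs; the gripper's body (75 mm by 190 mm) begins 51 mm behind the grasp point.
Start: joints at [0.014, 0.321, -0.07, 1.45, 0.023, 1.371, -0.057], TCP at [0.65, -0, 0.204] pointing down, gripper open.
Joint ranges: [-2.86, 2.86], [-0.3, 2.09], [-1.38, 1.24], [0.06, 2.45], [-1.56, 4.7], [0.09, 2.05], [-2.69, 2.69]. Speed limits (rad/s): [2.57, 2.57, 3.14, 3.14, 3.14, 3.14, 3.14].

## Interface

Orientations are given as a rotation vector (axis times angle).
In Python, from bench import * gives the robot as it stands.
- The arm moves only by the tool send_rows, never from a script. Its arguments are lists of equal length, an entry for each row: "xyz": the shift along the tool's x, y, z in mm, a list of three; "dr": the turn, a rotation vector about the tool's x, y, z in rad, a list of three. A call has exactly 10 rows; each row is the pose to reach, as a shift and turn from the pose commanded when the call began, along the tool's axes at that moment; what a row does not reach only later rows make up. A row lasts 1/12 s, in which the tool goes at most 41.7 mm and 7.16 degrees, less where a joint would pass 70% of its speed; a pose out of reach is approached as far as the arm can. A call with a gripper value outside its range is refused whole. "jaw" is the finger opening in mm, from 0 to 87, set as the call begins (left out, the last holds). The fingers move at their own pace and stop on an object; "grip_force" is the grip in N (left out, the last holds). Time passes only in rows, so rows that repeat a pose let the fingers close, or fill a call up. It gives the time, the measured TCP pose, the force, the opening and the grip force at its end, in the units of the state.
- get_state(): the state, without advancing time (a new reading comes with each control period).
- get_image(name): name is "scene" or "side" or "wrist"; returns the picture (384x512x3 uint8, red, green, blue); there is no depth.
- calibration(name): a dict with "vfov" (degrees; the focal length in pixels is half the picture's height over the tangent of half this angle, whatever the lens; pixels are square), "cx", "cy" (the principal point, pixels), "k1" (the pictures are not rectified: a ray, as slopes to the right and down, at radius r is drawn at 1 + k1 r^2 times it, then the intrinsics apply), "rvec" (rotation vector, rad) and "tvec" (3), from world to camera coordinates, as OpenCV has them; the wrist camera has in their place "hand_eye" (4x4, takes a point from camera to tool coordinates, whose origin is the TCP and whose axes are the flange's). Camera axes: x right, y down, z forward; pixel columns grow to the right and rows downward; lengths in m; the calibration is good to about 2 mm. A picture is of the moment at which its call begins: read the wrist's pose just before it. calibration takes no time and is no camera call.
- close_job(): hands the job in; it is judged then, once.
The state is a dict: "time": time; "joint_positions": joint angles; "qd": joint speeds; "joint_torque": joint torques, N m; "position": TCP position; "tool_rot": TCP orientation; "ft_force": force on the tool from outside, world axes, zero at the start; "torque": the same for the moment, N m; "grip_width": opening from 0.0 (shut) to 1.0 (fully open); "grip_force": force on a finger pad.
Only numpy, scipy, OpenCV 4.12 (cv2) and the standard library are available. Lean on these libraries where they do the work, as an engineer would, in place of code of your own. Each camera call takes 0.05 s, during which the arm holds its last target. There are 200 camera calls.

## Task

Sort the three steel valve balls on the ball grader: put the ball from the stand into the feed pan with the other two, swing the grader's guard door wide open, then tip the pan up so that all the balls roll down the ramp and each drops into the bay of its own size. Let the pan back down to its rest, leave the door open, and do not disturb the jars, the tape roll or the carton.

Things in the scene. Friction and masses are not known exactly. Their poses are not given: they have to be found in the camera images.
- grader: stainless ball grader fixed on the bench, 500 mm long over its base plate, 110 mm wide. Origin on the bench under the pan's hinge; +x points down the ramp (roughly to the robot's left), +y towards the robot, z up. From -x to +x: pan handle, feed pan, guard door (at x = 0, in a 232 mm high frame, topped by a plate), then the ramp, an open-topped channel 50 mm wide sloping down 0.30 rad with three bays: small, medium, large
- door (a joint): guard door, a panel 85 mm wide, 60 mm high, 6 mm thick, lower edge 172 mm and top edge 232 mm above the bench; shut at 0 it bars the way from pan to ramp. Opens towards the pan, counter-clockwise seen from above, to 1.9 rad; stays where it is left (hinge friction 0.04 N m)
- door_hinge (a point): lower end of the door's vertical hinge axis, on the side of the grader away from the robot, 172 mm above the bench. Axes turn with the door: +y along the door to its free edge, -x out of its front face towards the pan (when shut)
- door_handle (a point): middle of the upright grip of the door's handle: a round black bar, 10 mm diameter, standing up free-ended from a level arm at its foot, its free part from 200 to 233 mm above the bench (this point at 211 mm), 35 mm in front of the door's face; in the axes of door_hinge at x = -41, y = 65, z = 39 mm. Axes as door_hinge. Can be pinched from above
- pan (a joint): tilt of the feed pan: 0 at rest (it leans back 0.07 rad, so that balls lie at its handle end; its floor is level at 0.07), grows as the handle is raised, up to a firm stop at 0.17 rad, where the balls run off by themselves within 2 s. Falls back to 0 by its own weight when released; lifting it at the handle takes about 6 N
- pan_hinge (a point): middle of the pan's hinge, at its ramp edge, level with its floor, 155 mm above the bench. Axes as pan_mid; the hinge axis is y
- pan_mid (a point): middle of the feed pan's floor, 98 mm from the hinge, about 148 mm above the bench. Axes of the pan: x along the pan towards the ramp, y across, z square to its floor. Inside it is 50 mm wide and 195 mm long, with side walls 14 mm and back wall 22 mm above the floor, open at the ramp end
- pan_handle (a point): middle of the pan's grip: a round black bar, 10 mm diameter, 76 mm long, lying across the pan (along y), 257 mm behind the hinge and 14 mm above the pan's floor plane; 59 mm clear of the pan's back wall. Axes as pan_mid. Can be pinched from above
- stand_seat (a point): top centre of the ball stand: a slim fixed steel post, 14 mm diameter with a ring seat of 26 mm outer and 16 mm inner diameter at the top, 148 mm above the bench; round foot 72 mm diameter. One ball sits in the ring
- ball_a_center (a point): centre of the small polished stainless valve ball, diameter 26 mm, about 72 g; polished and slippery on the grader's steel (friction 0.1), so it rolls or slides at the least tilt. At the start the large ball and either the small or the medium one lie at the back (handle) end of the pan, and the remaining one on the stand
- ball_b_center (a point): centre of the medium polished stainless valve ball, diameter 36 mm, about 190 g; polished and slippery on the grader's steel (friction 0.1), so it rolls or slides at the least tilt. At the start the large ball and either the small or the medium one lie at the back (handle) end of the pan, and the remaining one on the stand
- ball_c_center (a point): centre of the large polished stainless valve ball, diameter 46 mm, about 392 g; polished and slippery on the grader's steel (friction 0.1), so it rolls or slides at the least tilt. At the start the large ball and either the small or the medium one lie at the back (handle) end of the pan, and the remaining one on the stand
- bay_small (a point): centre of the floor of the small bay (first down the ramp). Same axes as the grader; the ramp and bay floors slope down to +x by 0.30 rad. The bay is an open slot 80 mm long in the ramp, 30 mm wide between its rails, floor 39 mm below the ramp surface; a lodged ball rests on this floor against the bay's downhill wall, its centre about 25 mm from this point along +x
- bay_medium (a point): centre of the floor of the medium bay (second down the ramp). Same axes as the grader; the ramp and bay floors slope down to +x by 0.30 rad. The bay is an open slot 80 mm long in the ramp, 40 mm wide between its rails, floor 51 mm below the ramp surface; a lodged ball rests on this floor against the bay's downhill wall, its centre about 25 mm from this point along +x
- bay_large (a point): centre of the floor of the large bay (third down the ramp). Same axes as the grader; the ramp and bay floors slope down to +x by 0.30 rad. The bay is an open slot 72 mm long in the ramp, 48 mm wide between its rails, floor 53 mm below the ramp surface; a lodged ball rests on this floor against the bay's downhill wall, its centre about 25 mm from this point along +x
- jar_left: capped amber glass jar, 72 mm diameter, 95 mm tall, on the bench near the ramp's low end; leave alone; origin at the centre of its underside
- jar_far: capped amber glass jar, 72 mm diameter, 95 mm tall, beyond the stand; leave alone; origin at the centre of its underside
- tape: roll of paper tape lying flat, 90 mm diameter, 45 mm high; leave alone; origin at the centre of its underside
- carton: closed cardboard carton 120 x 100 x 80 mm, beyond the grader; leave alone; origin at the centre of its underside
There are look-alikes about, which are no part of the job. What is shaped like the part that bears ball_c_center but orange, purple or yellow is not meant.

How it is judged:
By the outcome, as a careful person would: the job done as asked, in the order asked, and still so for the second after the job is handed in, with the robot touching nothing.
It also fails if it takes over 72 s, if anything falls off the work surface, if the arm or the gripper's body presses on something with over 40 N, if the wrist force passes 120 N, or if a joint passes its speed limit or range.

## Working session

There is one attempt and no reset: what is moved stays moved. The work goes in short steps, Python scripts to look and compute and a tool call to move; the robot and the scene stay as the last step left them, time stands still between calls to the robot, and variables do not carry over. Pictures are saved under pics/ and viewed, at most 10 in all, crops included, and the job is handed in when it is done.

Besides the shell and the picture viewer there is one more tool, called after "Call:" as name(argument=value, ...), one argument or row to a line, values as JSON. send_rows: Moves the arm, as the interface text tells. Its arguments: {"type":"object","properties":{"xyz":{"type":"array"},"dr":{"type":"array"},"jaw":{"type":"number"},"grip_force":{"type":"number"}},"required":["xyz","dr"]}

```bash
mkdir -p pics; ls; cat > h.py <<'E'
from bench import *
import numpy as np, cv2
from scipy.spatial.transform import Rotation as R
def cam(name,st=None):
    c=calibration(name); f=192/np.tan(np.radians(c["vfov"])/2)
    if "hand_eye" in c:
        st=st or get_state(); T=np.eye(4);T[:3,:3]=R.from_rotvec(st["tool_rot"]).as_matrix();T[:3,3]=st["position"]
        W=np.linalg.inv(T@np.array(c["hand_eye"]))
    else:
        W=np.eye(4);W[:3,:3]=R.from_rotvec(c["rvec"]).as_matrix();W[:3,3]=c["tvec"]
    K=np.array([[f,0,c["cx"]],[0,f,c["cy"]],[0,0,1]]); return K,np.array([c["k1"],0,0,0,0.]),W
def proj(cm,P):
    K,d,W=cm; return cv2.projectPoints(np.array(P,float).reshape(-1,1,3),cv2.Rodrigues(W[:3,:3])[0],W[:3,3],K,d)[0][:,0]
def ray(cm,px):
    K,d,W=cm; u=cv2.undistortPoints(np.array(px,float).reshape(-1,1,2),K,d)[:,0]
    D=np.c_[u,np.ones(len(u))]@W[:3,:3]; return -W[:3,:3].T@W[:3,3],D/np.linalg.norm(D,axis=1)[:,None]
def onz(cm,px,z):
    o,D=ray(cm,px); return o+D*((z-o[2])/D[:,2])[:,None]
def tri(cms,pxs):
    A=np.zeros((3,3));b=np.zeros(3)
    for c,p in zip(cms,pxs):
        o,D=ray(c,[p]);M=np.eye(3)-np.outer(D[0],D[0]);A+=M;b+=M@o
    return np.linalg.solve(A,b)
E
python3 - <<'E'
from h import *
for n in("scene","side","wrist"):
    cm=cam(n); im=get_image(n)[:,:,::-1]; cv2.imwrite(f"pics/{n}0.png",im)
    print(n,np.round(-cm[2][:3,:3].T@cm[2][:3,3],3),cm[0][0,0],cm[1][0])
a=[cv2.imread(f"pics/{n}0.png") for n in("scene","side")]
for n,i in zip(("scene","side"),a): cv2.imwrite(f"pics/{n}0b.png",cv2.resize(i,(800,600),interpolation=cv2.INTER_CUBIC))
print(get_state())
E
```

```text
pics
scene [ 1.038 -0.495  1.161] 470.521293960771 0.026662719734570385
side [ 0.194 -0.73   1.136] 387.80748039172755 -0.035361349910732816
wrist [0.649 0.069 0.383] 285.848700509948 0.0008351416071503883
{'time': 0.15, 'joint_positions': array([ 0.0140937 ,  0.32164579, -0.07011022,  1.45136586,  0.02260512,
        1.37081745, -0.05690078]), 'qd': array([-0.0003458 , -0.00182738,  0.00168567, -0.0022264 ,  0.00021315,
       -0.00037301, -0.00064306]), 'joint_torque': array([ 2.16972071e-04, -4.91794288e+01, -4.04079035e-01, -3.12878716e+01,
       -6.39387709e-02,  4.04033612e-02,  9.90178205e-05]), 'position': array([ 6.49560640e-01, -2.98303803e-05,  2.02832015e-01]), 'tool_rot': array([-2.22069869e+00, -2.22081960e+00,  1.69883799e-03]), 'ft_force': array([ 0.87650774,  0.70797601, -0.26241967]), 'torque': array([0.03796761, 0.01467473, 0.04632572]), 'grip_force': 0.0, 'grip_width': 0.9999417476600815}
```

View pics/scene0b.png

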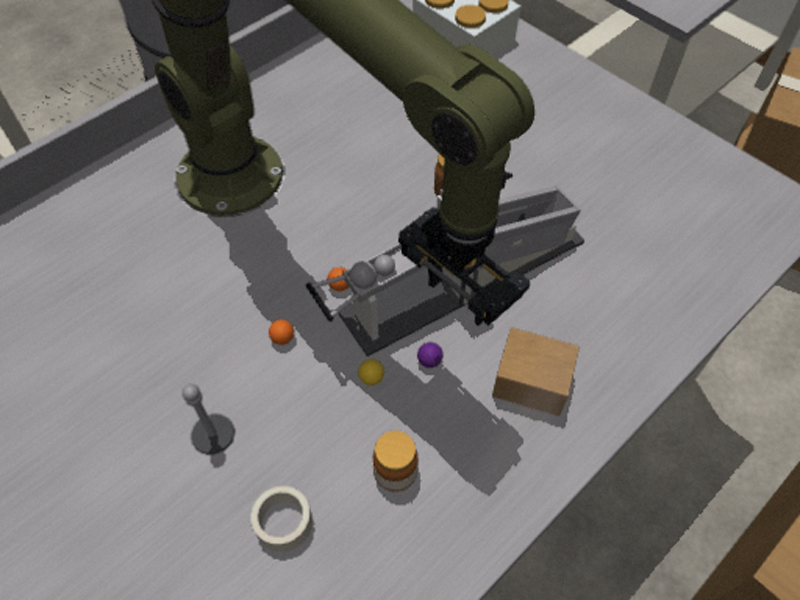

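View pics/side0b.png

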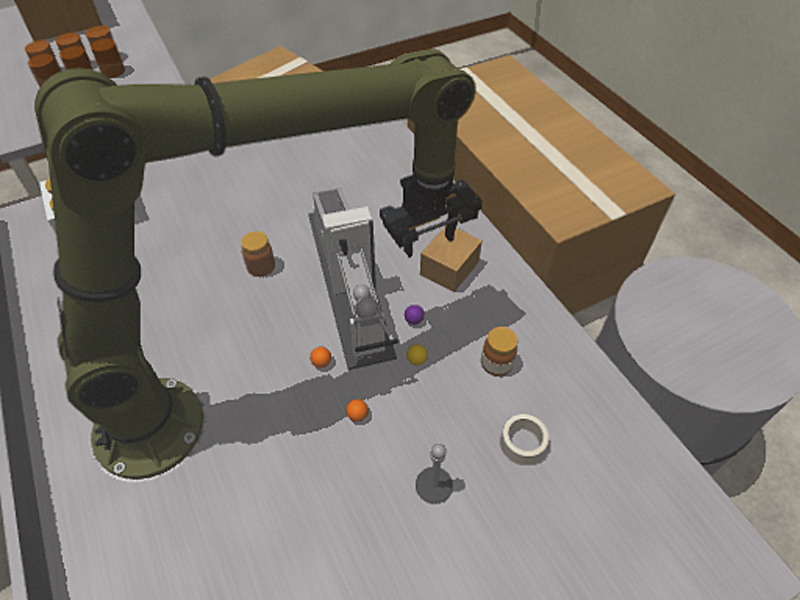

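The scene view shows the stand ball at about (192,394), the pan handle from (312,287) to (328,316), and the pan balls at (362,275) and (384,264). In the side view, the stand ball is at (438,452), the handle runs from (358,350) to (394,340), and the door top plate is near (347,218). The arm hides the door in the scene view.

```bash
python3 - <<'E'
from h import *
s=cam("scene");d=cam("side");f=.64
def t(n,a,b):
    p=tri([s,d],[np.array(a)*f,np.array(b)*f]);print(n,np.round(p,4),np.round((proj(s,p)/f-a),1),np.round(proj(d,p)/f-b,1));return p
t("standball",(192,394),(438,452))
h1=t("h_near",(312,287),(358,350));h2=t("h_far",(328,316),(394,340))
t("big",(362,275),(367,304));t("med",(384,264),(361,291))
t("foot",(213,434),(435,485))
print("top plate", np.round(onz(d,[np.array(p)*f for p in[(323,218),(371,207),(375,223),(327,231)]],.232),4))
print("doorhandle top", np.round(onz(d,[np.array(p)*f for p in[(343,240)]],.233),4))
m=(h1+h2)/2;e=h1-h2;print("len",np.linalg.norm(e),"yaw of y axis",np.arctan2(e[1],e[0]),m)
# crop of side grader
im=cv2.imread("pics/side0.png")[115:240,190:320];cv2.imwrite("pics/c.png",cv2.resize(im,None,fx=4.6,fy=4.6,interpolation=cv2.INTER_CUBIC))
E
```

```text
standball [ 0.4593 -0.3749  0.149 ] [[ 0.1 -0.2]] [[0.2 0.2]]
h_near [ 0.4287 -0.1134  0.1389] [[-0.2  0.3]] [[-0.2 -0.2]]
h_far [ 0.498  -0.1353  0.1531] [[ 0.3 -0.5]] [[0.3 0.4]]
big [ 0.4846 -0.0464  0.1711] [[ 0.8 -1.8]] [[1.  1.3]]
med [ 0.4903 -0.003   0.1638] [[ 0.4 -0.8]] [[0.4 0.6]]
foot [ 0.4606 -0.3761 -0.0006] [[-0.2  0.3]] [[-0.2 -0.2]]
top plate [[0.4832 0.1648 0.232 ]
 [0.5883 0.1481 0.232 ]
 [0.5744 0.1004 0.232 ]
 [0.4754 0.1255 0.232 ]]
doorhandle top [[0.494  0.0856 0.233 ]]
len 0.074054689270075 yaw of y axis 2.835383368668155 [ 0.46335409 -0.12435779  0.1460093 ]
```

View pics/c.png

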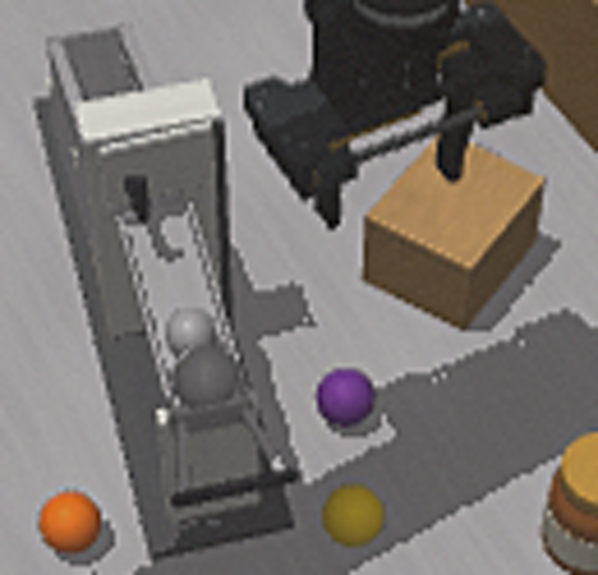

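```bash
python3 - <<'E'
from h import *
im=cv2.imread("pics/scene0.png");b=cv2.imread("pics/side0.png")
w=[cv2.resize(im[225:300,95:175],None,fx=5,fy=5,interpolation=2),cv2.resize(b[265:340,245:325],None,fx=5,fy=5,interpolation=2)]
cv2.imwrite("pics/c2.png",np.hstack(w))
E
```

```text
(no output)
```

View pics/c2.png

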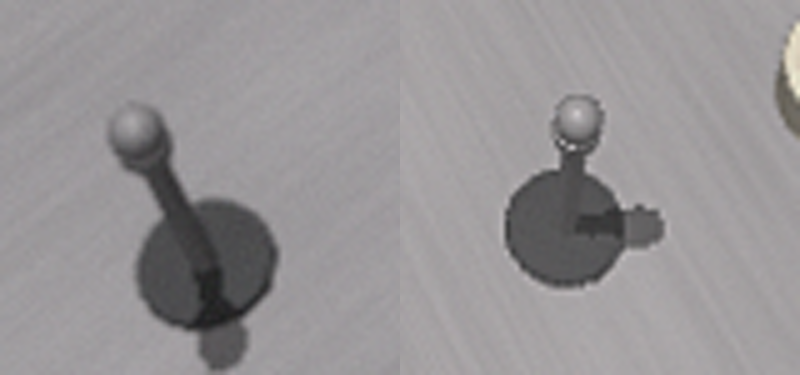

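The crops show a small ball (about 9.6 px across) in the stand ring. The pan holds the medium and large balls, and the door is shut with its black handle at crop (135,195). Next I need the grader's yaw from the base plate edge and the refined ball position.

```bash
python3 - <<'E'
from h import *
import bench
s=cam("scene");d=cam("side")
print("ball",tri([s,d],[(122.6,251.4),(280.4,288.7)]), onz(s,[(122.6,251.4)],.158),onz(d,[(280.4,288.7)],.158))
c=onz(d,[np.array(p)/4.6+(190,115) for p in[(38,105),(150,557),(293,524)]],.004);print(np.round(c,4))
print(np.linalg.norm(c[0]-c[1]),np.linalg.norm(c[2]-c[1]),"x yaw",np.arctan2(*(c[0]-c[1])[[1,0]]),"y yaw",np.arctan2(*(c[1]-c[2])[[1,0]]))
print([k for k in dir(bench) if 'nose' in k], getattr(bench,'nose_length',None), calibration("wrist"))
E
```

```text
ball [ 0.45936719 -0.37477051  0.15259608] [[ 0.46258897 -0.37568873  0.158     ]] [[ 0.45785231 -0.37642992  0.158     ]]
[[ 0.5288  0.4161  0.004 ]
 [ 0.42   -0.0649  0.004 ]
 [ 0.5271 -0.0881  0.004 ]]
0.4931007836713194 0.10958033304081927 x yaw 1.3482756236999025 y yaw 2.928032081945693
['nose_length'] 0.017 {'vfov': 67.77725244504171, 'cx': 254.7888843873917, 'cy': 194.06671584941182, 'k1': 0.0008351416071503883, 'hand_eye': array([[ 2.01145465e-03, -9.66831779e-01, -2.55406080e-01,
         6.94518456e-02],
       [ 9.99997528e-01,  2.18666018e-03, -4.02037702e-04,
        -1.20973458e-03],
       [ 9.47189131e-04, -2.55404640e-01,  9.66833788e-01,
        -1.80745106e-01],
       [ 0.00000000e+00,  0.00000000e+00,  0.00000000e+00,
         1.00000000e+00]])}
```

Call:
send_rows(
  xyz=[
    [-10,-5,-15],
    [-40,-20,-35],
    [-75,-38,-55],
    [-110,-56,-60],
    [-145,-74,-60],
    [-180,-92,-60],
    [-215,-109,-60],
    [-250,-126,-60],
    [-280,-142,-60],
    [-300,-152,-60],
  ],
  dr=[
    [0,0,0.02],
    [0,0,0.04],
    [0,0,0.07],
    [0,0,0.1],
    [0,0,0.13],
    [0,0,0.16],
    [0,0,0.19],
    [0,0,0.21],
    [0,0,0.217],
    [0,0,0.217],
  ],
  jaw=55,
  grip_force=15,
)

```text
time: 0.98
position: [0.4945, -0.3051, 0.2652]
tool_rot: [2.454, 1.958, -0.002]
ft_force: [0.7, -0.6, -0.5]
grip_width: 0.634
grip_force: 0.0
```

```bash
python3 - <<'E'
from h import *
st=get_state(); print(st["time"],st["position"],st["tool_rot"]); w=cam("wrist",st)
cv2.imwrite("pics/w1.png",get_image("wrist")[:,:,::-1]);cv2.imwrite("pics/s1.png",get_image("scene")[:,:,::-1])
a=cv2.imread("pics/w1.png");b=cv2.imread("pics/s1.png")
cv2.imwrite("pics/v1.png",np.vstack([np.hstack([cv2.resize(a,(400,300)),np.zeros((300,400,3),np.uint8)]),np.hstack([cv2.resize(b,(400,300)),cv2.resize(b[90:240,190:390],(400,300),interpolation=2)])]))
print(proj(w,[.46,-.376,.158]))
E
```

```text
0.9833 [ 0.49453455 -0.30509046  0.26523502] [ 2.45416778e+00  1.95809726e+00 -1.96029488e-03]
[[239.50012854 254.91769429]]
```

View pics/v1.png

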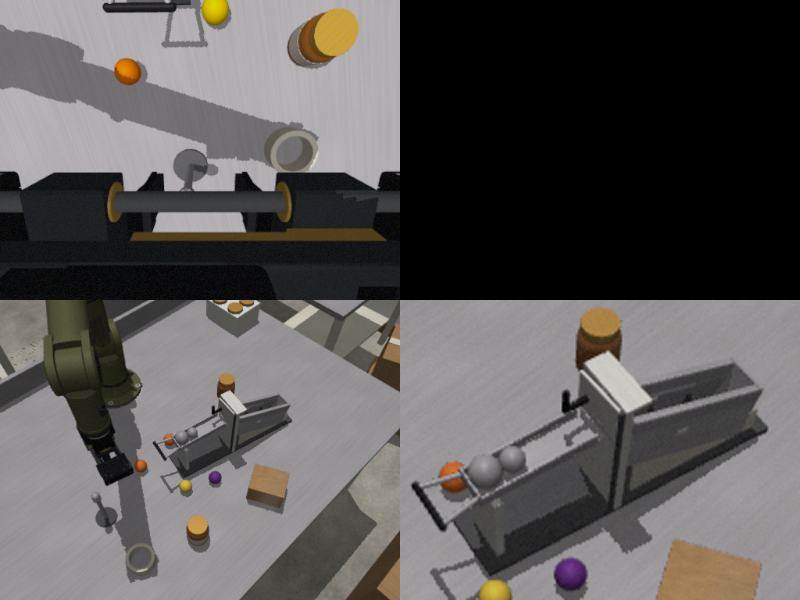

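The wrist view shows the stand foot at about (190,165) in the half-scale panel, with the ball itself hidden behind the gripper crossbar. The scene crop now shows the door handle tip at full-size pixel (273.5,136.5) and the pan handle ends at (197.5,183.5) and (212.5,204).

```bash
python3 - <<'E'
from h import *
s=cam("scene");d=cam("side");w=cam("wrist")
a=cv2.imread("pics/w1.png").astype(int)
print("foot w",onz(w,[(190*1.28,164*1.28)],.003))
f=lambda p:np.array([(p[0]-400)/2+190,(p[1]-300)/2+90])
print("top plate",np.round(onz(s,[f(p) for p in[(585,362),(613,352),(651,391),(622,412)]],.236),4))
dh=tri([s,d],[f((567,393)),(219.3,153.7)]);print("doorh",dh,onz(s,[f((567,393))],.233),onz(d,[(219.3,153.7)],.233))
h=onz(s,[f((414,486)),f((444,528))],.152);print("pan handle scene",h,h.mean(0),np.linalg.norm(h[0]-h[1]))
h2=onz(d,[np.array((358,350))*.64,np.array((394,340))*.64],.152);print("side",h2,h2.mean(0))
print("balls scene",onz(s,[f((485,471))],.166+.003),onz(s,[f((512,459))],.164))
print("wrist handle",onz(w,[(105*1.28,7*1.28),(176*1.28,7*1.28)],.152))
m=(h.mean(0)+h2.mean(0))/2
ya=1.353;X=np.array([np.cos(ya),np.sin(ya)]);Y=np.array([-X[1],X[0]]);
o=m[:2]+X*.2564;o[:]=o+X*(-.001);print("hinge",o)
print("pred doorhandle",o-X*.041+Y*.0225,"drop",o-X*.09)
E
```

```text
foot w [[ 0.45747643 -0.37552557  0.003     ]]
top plate [[0.484  0.1358 0.236 ]
 [0.4973 0.175  0.236 ]
 [0.577  0.1614 0.236 ]
 [0.5749 0.1094 0.236 ]]
doorh [0.49643862 0.09162716 0.22335917] [[0.50315284 0.08336837 0.233     ]] [[0.49317921 0.08550615 0.233     ]]
pan handle scene [[ 0.42971801 -0.1213301   0.152     ]
 [ 0.5055468  -0.13559222  0.152     ]] [ 0.4676324  -0.12846116  0.152     ] 0.07715836899511516
side [[ 0.42570099 -0.12213033  0.152     ]
 [ 0.49822815 -0.13354498  0.152     ]] [ 0.46196457 -0.12783765  0.152     ]
balls scene [[ 0.48545375 -0.04623703  0.169     ]] [[ 0.49290648 -0.00539843  0.164     ]]
wrist handle [[ 0.42337085 -0.12121829  0.152     ]
 [ 0.50363041 -0.13964571  0.152     ]]
hinge [0.51998495 0.12121702]
pred doorhandle [0.48915727 0.08604737] drop [0.50053788 0.03334318]
```

```bash
python3 - <<'E'
from h import *
st=get_state();print(st["time"],st["position"],st["tool_rot"],np.abs(st["qd"]).max());A=R.from_rotvec(st["tool_rot"]).as_matrix();print(A.round(3))
print(A.T@(np.array([.459,-.3757,.200])-st["position"])*1000)
E
```

```text
1.0833 [ 0.49397691 -0.30649425  0.26513322] [ 2.45775155  1.95305489 -0.00320958] 0.07369497532507072
[[ 0.226  0.974 -0.   ]
 [ 0.974 -0.226 -0.003]
 [-0.003  0.001 -1.   ]]
[-75.11889672 -18.47607883  65.35245369]
```

Call:
send_rows(
  xyz=[
    [-15,-4,5],
    [-30,-8,15],
    [-45,-11,25],
    [-58,-14,35],
    [-68,-16,45],
    [-72,-18,55],
    [-75,-18,62],
    [-75,-18,65],
    [-75,-18,65],
    [-75,-18,65],
  ],
  dr=[
    [0,0,0],
    [0,0,0],
    [0,0,0],
    [0,0,0],
    [0,0,0],
    [0,0,0],
    [0,0,0],
    [0,0,0],
    [0,0,0],
    [0,0,0],
  ],
)

```text
time: 1.92
position: [0.4651, -0.3685, 0.1989]
tool_rot: [2.447, 1.97, 0.001]
ft_force: [-0.0, 1.0, -0.4]
grip_width: 0.631
grip_force: 0.0
```

```bash
python3 - <<'E'
from h import *
st=get_state();A=R.from_rotvec(st["tool_rot"]).as_matrix();print(st["time"],st["position"])
w=cam("wrist",st);im=get_image("wrist");cv2.imwrite("pics/w2.png",im[:,:,::-1])
print(A.T@(np.array([.459,-.3757,.168])-st["position"])*1000)
s=cv2.imread("pics/w2.png")
sc=get_image("scene")[:,:,::-1];sd=get_image("side")[:,:,::-1]
cv2.imwrite("pics/v2.png",np.hstack([cv2.resize(i,(267,300),interpolation=2) for i in(s[190:340,170:303],sc[190:300,75:173],sd[235:345,230:328])]))
E
```

```text
1.9167 [ 0.46508618 -0.36848499  0.19889195]
[-8.36350483 -4.41560236 30.886324  ]
```

View pics/v2.png

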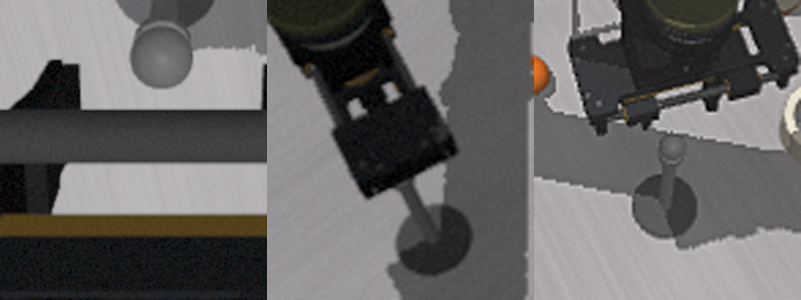

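Ball is at wrist pixel (250.5,218.5), just ahead of the crossbar; locating it from there.

```bash
python3 - <<'E'
from h import *
st=get_state();A=R.from_rotvec(st["tool_rot"]).as_matrix();print(st["position"],A.round(3))
w=cam("wrist",st);b=onz(w,[(250.5,218.5)],.158)[0];print(b, proj(w,[.459,-.3757,.158]))
print(A.T@(np.array([b[0],b[1],.168])-st["position"])*1000, proj(w,st["position"]))
E
```

```text
[ 0.46504011 -0.36900879  0.1993674 ] [[ 0.214  0.977  0.001]
 [ 0.977 -0.214 -0.   ]
 [-0.     0.001 -1.   ]]
[ 0.45825791 -0.37809033  0.158     ] [[250.75392678 215.62713986]]
[-10.31740954  -4.71624437  31.363902  ] [[256.55194952 224.8181575 ]]
```

Call:
send_rows(
  xyz=[
    [-3,-1,0],
    [-5,-3,0],
    [-8,-4,0],
    [-8,-4,0],
    [-8,-4,0],
    [-8,-4,0],
    [-8,-4,0],
    [-8,-4,0],
    [-8,-4,0],
    [-8,-4,0],
  ],
  dr=[
    [0,0,0],
    [0,0,0],
    [0,0,0],
    [0,0,0],
    [0,0,0],
    [0,0,0],
    [0,0,0],
    [0,0,0],
    [0,0,0],
    [0,0,0],
  ],
)

```text
time: 2.9
position: [0.4587, -0.3763, 0.1987]
tool_rot: [2.449, 1.968, 0.0]
ft_force: [0.3, 0.4, -0.3]
grip_width: 0.635
grip_force: 0.0
```

```bash
cat > look.py <<'E'
from h import *
import sys
def ballw(z=.158):
    st=get_state();w=cam("wrist",st);A=R.from_rotvec(st["tool_rot"]).as_matrix()
    g=cv2.cvtColor(get_image("wrist"),cv2.COLOR_RGB2GRAY)
    return st,w,A,g
def to(x,y,z):
    st=get_state();A=R.from_rotvec(st["tool_rot"]).as_matrix()
    print(st["time"],st["position"].round(4),"yaw",np.arctan2(A[1,0],A[0,0]).round(3),"shift",(A.T@(np.array([x,y,z])-st["position"])*1000).round(1))
E
python3 - <<'E'
from look import *
st,w,A,g=ballw(); to(.4585,-.377,.168); cv2.imwrite("pics/w3.png",g)
c=cv2.HoughCircles(g[180:300,190:310],cv2.HOUGH_GRADIENT,1,30,param1=80,param2=12,minRadius=10,maxRadius=25)
print(c,proj(w,[.4585,-.377,.158]))
for q in c[0][:2]: print(onz(w,[(q[0]+190,q[1]+180)],.158))
E
```

```text
2.95 [ 0.4588 -0.3763  0.1987] yaw 1.354 shift [-0.7 -0.1 30.7]
[[[65.5 27.5 15.8]]] [[256.17809097 207.66431292]]
[[ 0.45799205 -0.37674638  0.158     ]]
```

Call:
send_rows(
  xyz=[
    [-0.5,0,5],
    [-0.5,0,10],
    [-0.5,0,15],
    [-0.5,0,20],
    [-0.5,0,25],
    [-0.5,0,29],
    [-0.5,0,31],
    [-0.5,0,31],
    [-0.5,0,31],
    [-0.5,0,31],
  ],
  dr=[
    [0,0,0],
    [0,0,0],
    [0,0,0],
    [0,0,0],
    [0,0,0],
    [0,0,0],
    [0,0,0],
    [0,0,0],
    [0,0,0],
    [0,0,0],
  ],
)

```text
time: 3.78
position: [0.4588, -0.377, 0.168]
tool_rot: [2.448, 1.967, 0.0]
ft_force: [0.2, -0.7, -0.1]
grip_width: 0.631
grip_force: 0.0
```

Call:
send_rows(
  xyz=[
    [0,0,0],
    [0,0,0],
    [0,0,0],
    [0,0,0],
    [0,0,0],
    [0,0,0],
    [0,0,0],
    [0,0,0],
    [0,0,0],
    [0,0,0],
  ],
  dr=[
    [0,0,0],
    [0,0,0],
    [0,0,0],
    [0,0,0],
    [0,0,0],
    [0,0,0],
    [0,0,0],
    [0,0,0],
    [0,0,0],
    [0,0,0],
  ],
  jaw=10,
  grip_force=15,
)

```text
time: 4.62
position: [0.4586, -0.3769, 0.1677]
tool_rot: [2.449, 1.968, 0.0]
ft_force: [0.8, -0.1, 0.2]
grip_width: 0.125
grip_force: 0.0
```

```bash
python3 - <<'E'
from h import *
s=get_image("wrist")[:,:,::-1]
sc=get_image("scene")[:,:,::-1];sd=get_image("side")[:,:,::-1]
cv2.imwrite("pics/v3.png",np.hstack([cv2.resize(i,(267,300),interpolation=2) for i in(s[150:300,190:323],sc[190:300,75:173],sd[235:345,230:328])]))
E
```

```text
(no output)
```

View pics/v3.png

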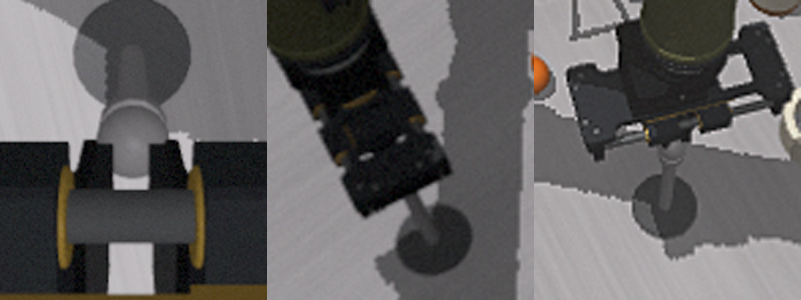

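The fingers closed to 11 mm and the ball is still on its seat at v3 (130,140), so the tips passed beside or above it. Checking where the tips should project.

```bash
python3 - <<'E'
from h import *
st=get_state();A=R.from_rotvec(st["tool_rot"]).as_matrix();p=st["position"]
P=[p,p+A@[0,0,.017],p+A@[.0095,.0055,.017],p+A@[.0095,-.0055,.017],p+A@[-.0095,-.0055,.017],p+A@[.0095,-.0205,.017],[.458,-.377,.158],[.458,-.377,.148]]
for n,o,sc,dx in(("wrist",(190,150),2,0),("scene",(75,190),267/98,267),("side",(230,235),267/98,534)):
    print(n,np.round((proj(cam(n,st),P)-o)*sc+[dx,0]).astype(int).tolist())
E
```

```text
wrist [[133, 150], [133, 133], [148, 108], [118, 108], [118, 157], [76, 108], [131, 141], [131, 131]]
scene [[390, 160], [395, 169], [408, 169], [403, 159], [382, 169], [396, 146], [392, 165], [395, 170]]
side [[673, 142], [672, 149], [674, 139], [664, 142], [669, 160], [649, 146], [672, 147], [671, 151]]
```

```bash
python3 - <<'E'
from h import *
A=R.from_rotvec([-2.2207,-2.2208,.0017]).as_matrix();p=np.array([.6496,0,.2028])
d=cam("side");s=cam("scene")
for zz in(0,.0085,.017):
  P=[p+A@[x,y,zz] for y in(-.051,.051) for x in(0,)]
  print(zz,"side crop c",np.round((proj(d,P)-[190,115])*4.6).tolist(),"scene b",np.round(proj(s,P)/.64).tolist())
E
python3 - <<'E'
import cv2,numpy as np
a=cv2.imread("pics/side0.png")[125:180,230:300];b=cv2.imread("pics/scene0.png")[150:215,250:345]
w=cv2.imread("pics/w2.png")[150:300,120:390]
r=cv2.imread("pics/wrist0.png")
cv2.imwrite("pics/v4.png",np.vstack([np.hstack([cv2.resize(a,(390,300),interpolation=2),cv2.resize(b,(410,300),interpolation=2)]),np.hstack([cv2.resize(r,(400,300)),cv2.resize(w,(400,300),interpolation=2)])]))
E
```

```text
0 side crop c [[325.0, 236.0], [451.0, 187.0]] scene b [[432.0, 287.0], [480.0, 327.0]]
0.0085 side crop c [[325.0, 244.0], [450.0, 195.0]] scene b [[432.0, 290.0], [479.0, 330.0]]
0.017 side crop c [[325.0, 252.0], [449.0, 203.0]] scene b [[432.0, 293.0], [479.0, 333.0]]
```

View pics/v4.png

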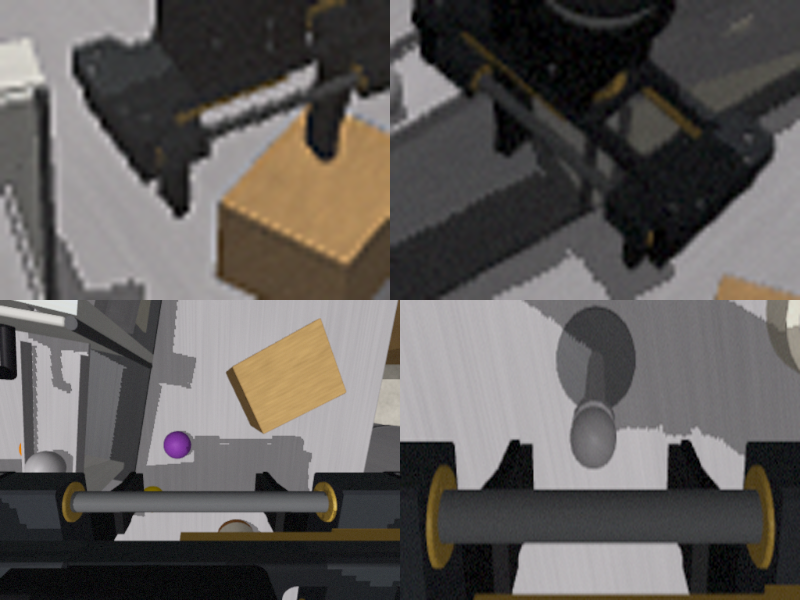

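The fingertips show at side pixels (262.3,163.6) and (288.4,153.7), and scene pixels (276.6,183.6) and (306.8,207.4). That looks higher than predicted, so I'll triangulate them.

```bash
python3 - <<'E'
from h import *
d=cam("side");s=cam("scene")
for a,b in(((262.3,163.6),(276.6,183.6)),((288.4,153.7),(306.8,207.4))):
    p=tri([d,s],[a,b]);print(p,proj(d,p)-a,proj(s,p)-b)
w=cam("wrist")
# w2 finger front-top corners in tool frame: px
K,dd,W=w
he=np.array(calibration("wrist")["hand_eye"])
# start (jaw 87) finger tip corner pixels in wrist0: (128,475-300),(260,472-300) half-ish scale 1.28
for px in((138*1.28,175*1.28),(258*1.28,172*1.28)):
    u=cv2.undistortPoints(np.array([[px]]),K,dd)[0,0]; D=he[:3,:3]@[u[0],u[1],1];o=he[:3,3]
    for y in(-.0435,.0435):
        t=(y-o[1])/D[1]; 
        if 0<t<.4: print(px,"tool pt",o+t*D)
E
```

```text
[ 0.60300407 -0.00415075  0.21549423] [[0.32585354 0.44549403]] [[ 0.30035639 -0.65661416]]
[ 0.70045931 -0.00175479  0.21348553] [[0.06034665 0.08165886]] [[ 0.05981455 -0.12721384]]
(176.64000000000001, 224.0) tool pt [ 0.01387457 -0.0435     -0.03527575]
(330.24, 220.16) tool pt [ 0.01106341  0.0435     -0.02096104]
```

Both views put the tips about 12 mm behind the TCP instead of 17 mm ahead of it. This fits the jaws closing above the ball, whose top is at 171 mm. I'll reopen and go 29 mm lower.

Call:
send_rows(
  xyz=[
    [0,0,0],
    [0,0,0],
    [0,0,0],
    [0,0,0],
    [0,0,0],
    [0,0,0],
    [0,0,0],
    [0,0,0],
    [0,0,0],
    [0,0,0],
  ],
  dr=[
    [0,0,0],
    [0,0,0],
    [0,0,0],
    [0,0,0],
    [0,0,0],
    [0,0,0],
    [0,0,0],
    [0,0,0],
    [0,0,0],
    [0,0,0],
  ],
  jaw=55,
)

```text
time: 5.6
position: [0.4586, -0.3768, 0.1677]
tool_rot: [2.449, 1.968, 0.0]
ft_force: [-0.2, 0.7, 0.1]
grip_width: 0.626
grip_force: 0.0
```

Call:
send_rows(
  xyz=[
    [0,0,4],
    [0,0,8],
    [0,0,12],
    [0,0,16],
    [0,0,20],
    [0,0,24],
    [0,0,27],
    [0,0,29],
    [0,0,29],
    [0,0,29],
  ],
  dr=[
    [0,0,0],
    [0,0,0],
    [0,0,0],
    [0,0,0],
    [0,0,0],
    [0,0,0],
    [0,0,0],
    [0,0,0],
    [0,0,0],
    [0,0,0],
  ],
)

```text
time: 6.43
position: [0.4586, -0.3768, 0.1386]
tool_rot: [-2.449, -1.968, 0.0]
ft_force: [-0.3, -0.6, -0.5]
grip_width: 0.635
grip_force: 0.0
```

Call:
send_rows(
  xyz=[
    [0,0,0],
    [0,0,0],
    [0,0,0],
    [0,0,0],
    [0,0,0],
    [0,0,0],
    [0,0,0],
    [0,0,0],
    [0,0,0],
    [0,0,0],
  ],
  dr=[
    [0,0,0],
    [0,0,0],
    [0,0,0],
    [0,0,0],
    [0,0,0],
    [0,0,0],
    [0,0,0],
    [0,0,0],
    [0,0,0],
    [0,0,0],
  ],
  jaw=10,
  grip_force=15,
)

```text
time: 7.27
position: [0.4587, -0.3769, 0.1388]
tool_rot: [2.449, 1.968, 0.0]
ft_force: [-0.0, -0.5, 0.7]
grip_width: 0.283
grip_force: 15.0
```

Call:
send_rows(
  xyz=[
    [0,0,-5],
    [0,0,-15],
    [0,0,-30],
    [10,-1,-50],
    [30,-3,-70],
    [60,-7,-82],
    [95,-11,-87],
    [130,-15,-87],
    [165,-19,-87],
    [190,-22,-87],
  ],
  dr=[
    [0,0,0],
    [0,0,0],
    [0,0,0],
    [0,0,0],
    [0,0,0],
    [0,0,0],
    [0,0,0],
    [0,0,0],
    [0,0,0],
    [0,0,0],
  ],
)

```text
time: 8.1
position: [0.4785, -0.183, 0.227]
tool_rot: [2.446, 1.971, 0.003]
ft_force: [-0.0, -0.3, -0.5]
grip_width: 0.279
grip_force: 15.0
```

Call:
send_rows(
  xyz=[
    [20,-2,0],
    [48,-5,0],
    [78,-9,0],
    [108,-12,0],
    [138,-16,0],
    [168,-19,0],
    [192,-22,0],
    [208,-24,0],
    [217,-25,0],
    [217,-25,0],
  ],
  dr=[
    [0,0,0],
    [0,0,0],
    [0,0,0],
    [0,0,0],
    [0,0,0],
    [0,0,0],
    [0,0,0],
    [0,0,0],
    [0,0,0],
    [0,0,0],
  ],
)

```text
time: 8.93
position: [0.5004, 0.0329, 0.2263]
tool_rot: [2.445, 1.972, 0.001]
ft_force: [-0.2, 0.3, -0.7]
grip_width: 0.286
grip_force: 15.0
```

```bash
python3 - <<'E'
from look import *
st,w,A,g=ballw(); to(.4999,.0302,.155); print(st["grip_width"],st["grip_force"])
c=get_image("wrist");cv2.imwrite("pics/w4.png",c[:,:,::-1])
sd=get_image("side")[:,:,::-1];cv2.imwrite("pics/sd4.png",sd);sc=get_image("scene")[:,:,::-1];cv2.imwrite("pics/sc4.png",sc)
cv2.imwrite("pics/v5.png",np.vstack([np.hstack([cv2.resize(c[:,:,::-1],(400,300)),cv2.resize(c[150:300,155:355,::-1],(400,300),interpolation=2)]),np.hstack([cv2.resize(sd[120:240,160:320],(400,300),interpolation=2),cv2.resize(sc[105:225,190:350],(400,300),interpolation=2)])]))
E
```

```text
8.9833 [0.5003 0.0308 0.2262] yaw 1.355 shift [-0.7 -0.3 71.2]
0.2862539235220993 15.000198930501938
```

View pics/v5.png

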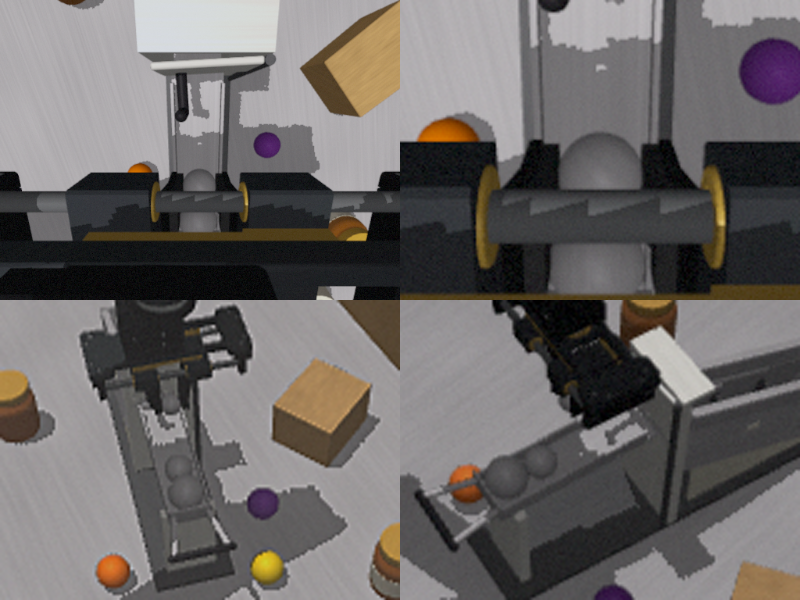

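The ball is held. In the wrist view the pan edges lie at full-size pixels (220,210) and (286.5,210), and the door handle tip is near (231.7,147).

```bash
python3 - <<'E'
from look import *
st=get_state();w=cam("wrist",st);A=R.from_rotvec(st["tool_rot"]).as_matrix()
X=np.array([np.cos(1.353),np.sin(1.353)]);Y=np.array([-X[1],X[0]]);o=np.array([.520,.121])
g=lambda p:(np.round((p[0]-o)@X*1000,1),np.round((p[0]-o)@Y*1000,1),p[0].round(4))
for n,px,z in(("L",(220,210),.166),("R",(286.5,210),.166),("dh",(231.7,147),.233),("plateL",(138/.78125,52/.78125),.234),("plateR",(275/.78125,52/.78125),.234),("dL",(152/.78125,67/.78125),.232),("dR",(272/.78125,60/.78125),.232)):
    print(n,g(onz(w,[px],z)))
im=cv2.imread("pics/w4.png");hsv=cv2.cvtColor(im,cv2.COLOR_BGR2GRAY)
m=(hsv[80:165,215:250]<45).astype(np.uint8);ys,xs=np.nonzero(m);print("black",xs.min()+215,xs.max()+215,ys.min()+80,ys.max()+80)
for y in range(ys.max()+80-16,ys.max()+81,4):print(y,np.nonzero(m[y-80])[0]+215)
E
```

```text
Traceback (most recent call last):
ValueError: operands could not be broadcast together with shapes (3,) (2,)
```

```bash
cat > m5.py <<'E'
from look import *
X=np.array([np.cos(1.353),np.sin(1.353)]);Y=np.array([-X[1],X[0]]);o=np.array([.520,.121])
g=lambda p:(np.round((p[0,:2]-o)@X*1000,1),np.round((p[0,:2]-o)@Y*1000,1),p[0].round(4))
E
python3 - <<'E'
from m5 import *
st=get_state();w=cam("wrist",st)
for n,px,z in(("L",(220,210),.166),("R",(286.5,210),.166),("dh",(231.7,147),.233),("plateL",(138/.78125,52/.78125),.234),("plateR",(275/.78125,52/.78125),.234),("dL",(152/.78125,67/.78125),.232),("dR",(272/.78125,60/.78125),.232)):
    print(n,g(onz(w,[px],z)))
im=cv2.imread("pics/w4.png");hsv=cv2.cvtColor(im,cv2.COLOR_BGR2GRAY)
m=(hsv[80:165,215:250]<45).astype(np.uint8);ys,xs=np.nonzero(m);print("black",xs.min()+215,xs.max()+215,ys.min()+80,ys.max()+80)
for y in range(ys.max()+80-16,ys.max()+81,4):print(y,np.nonzero(m[y-80])[0]+215)
E
```

```text
L (np.float64(-103.3), np.float64(31.3), array([0.4672, 0.0269, 0.166 ]))
R (np.float64(-103.3), np.float64(-27.5), array([0.5245, 0.0142, 0.166 ]))
dh (np.float64(-41.7), np.float64(14.4), array([0.497 , 0.0834, 0.233 ]))
plateL (np.float64(2.9), np.float64(44.1), array([0.4776, 0.1334, 0.234 ]))
plateR (np.float64(2.9), np.float64(-53.8), array([0.5731, 0.1123, 0.234 ]))
dL (np.float64(-6.9), np.float64(35.1), array([0.4843, 0.1218, 0.232 ]))
dR (np.float64(-2.1), np.float64(-52.7), array([0.571 , 0.1075, 0.232 ]))
black 224 240 93 155
139 [229 230 231 232 233 234 235 236 237 238 239 240]
143 [226 227 228 229 230 231 232 233 234 235 236 237 238 239 240]
147 [224 225 226 227 228 232 233 234 235 236 237 238 239 240]
151 [225 226 227 228 229 230 231 232 233 234 235 236 237 238]
155 [230 231 232]
```

Plate, door and handle all show the door centred about 6 mm off the pan line, and the handle sits at about (0.497,0.084). Now I lower the ball into the pan.

Call:
send_rows(
  xyz=[
    [-1,-1,8],
    [-1,-1,18],
    [-1,-1,28],
    [-1,-1,38],
    [-1,-1,48],
    [-1,-1,58],
    [-1,-1,65],
    [-1,-1,69],
    [-1,-1,71],
    [-1,-1,71],
  ],
  dr=[
    [0,0,0],
    [0,0,0],
    [0,0,0],
    [0,0,0],
    [0,0,0],
    [0,0,0],
    [0,0,0],
    [0,0,0],
    [0,0,0],
    [0,0,0],
  ],
)

```text
time: 9.97
position: [0.499, 0.03, 0.1543]
tool_rot: [-2.449, -1.968, 0.001]
ft_force: [-0.8, 0.3, -0.6]
grip_width: 0.284
grip_force: 15.0
```

Call:
send_rows(
  xyz=[
    [0,0,0],
    [0,0,0],
    [0,0,0],
    [0,0,0],
    [0,0,0],
    [0,0,0],
    [0,0,0],
    [0,0,0],
    [0,0,0],
    [0,0,0],
  ],
  dr=[
    [0,0,0],
    [0,0,0],
    [0,0,0],
    [0,0,0],
    [0,0,0],
    [0,0,0],
    [0,0,0],
    [0,0,0],
    [0,0,0],
    [0,0,0],
  ],
  jaw=38,
)

```text
time: 10.8
position: [0.4991, 0.03, 0.1546]
tool_rot: [-2.449, -1.968, 0.0]
ft_force: [-0.5, -0.2, -0.2]
grip_width: 0.436
grip_force: 0.0
```

Call:
send_rows(
  xyz=[
    [0,0,-5],
    [0,0,-15],
    [0,0,-28],
    [0,0,-42],
    [0,0,-56],
    [0,0,-70],
    [0,0,-82],
    [0,0,-90],
    [0,0,-95],
    [0,0,-95],
  ],
  dr=[
    [0,0,0],
    [0,0,0],
    [0,0,0],
    [0,0,0],
    [0,0,0],
    [0,0,0],
    [0,0,0],
    [0,0,0],
    [0,0,0],
    [0,0,0],
  ],
)

```text
time: 11.63
position: [0.4997, 0.03, 0.2509]
tool_rot: [2.448, 1.967, 0.003]
ft_force: [0.1, -0.4, -0.1]
grip_width: 0.433
grip_force: 0.0
```

```bash
python3 - <<'E'
from m5 import *
st=get_state();w=cam("wrist",st);print(st["time"],st["position"],st["grip_width"])
a=get_image("wrist")[:,:,::-1].copy();cv2.imwrite("pics/w6.png",a);b=get_image("scene")[:,:,::-1].copy();cv2.imwrite("pics/sc6.png",b);c=get_image("side")[:,:,::-1].copy();cv2.imwrite("pics/sd6.png",c)
P=[[*(o+X*x+Y*y),z] for x,y,z in((-41.7e-3,.0144,.233),)]
cs=[]
for n,i in(("wrist",a),("scene",b),("side",c)): print(n,proj(cam(n,st),P))
cv2.imwrite("pics/v6.png",np.vstack([np.hstack([cv2.resize(a,(400,300)),cv2.resize(b[105:225,190:350],(400,300),interpolation=2)]),np.hstack([cv2.resize(c[120:240,160:320],(400,300),interpolation=2),cv2.resize(a[60:210,170:370],(400,300),interpolation=2)])]))
E
```

```text
11.6333 [0.49967418 0.03003727 0.25094627] 0.4333375794187343
wrist [[236.03403013 145.04918815]]
scene [[271.79318985 135.15027113]]
side [[220.63846851 153.73107917]]
```

View pics/v6.png

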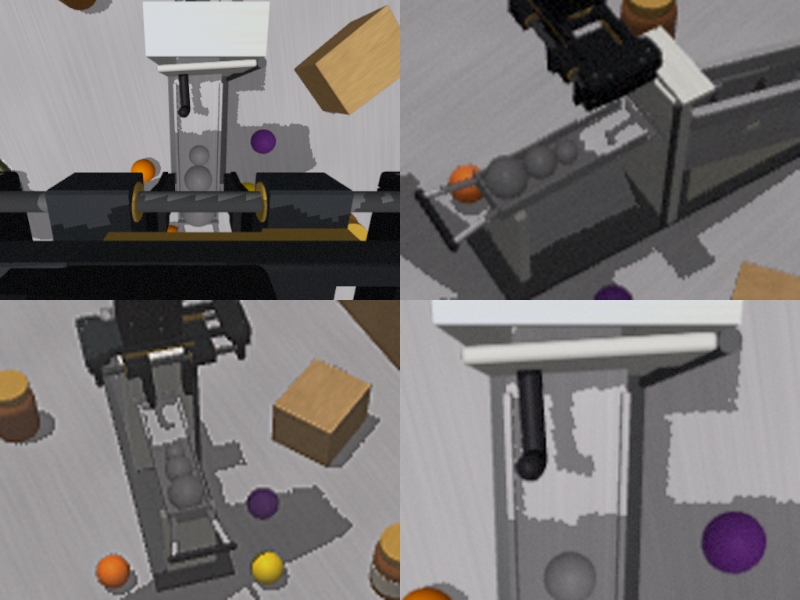

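All three balls are in the pan, in line: large, medium, small. The handle tip is at wrist pixel (235,142.5) and the door hinge pin at (336.5,81).

```bash
python3 - <<'E'
from m5 import *
st=get_state();w=cam("wrist",st)
for n,px,z in(("dh",(235,142.5),.233),("hinge",(336.5,81),.234),("free",(204,87.5),.232),("small",(255,198.5),.162)):
    print(n,g(onz(w,[px],z)))
to(.497,.0835,.25)
im=cv2.cvtColor(cv2.imread("pics/w6.png"),cv2.COLOR_BGR2GRAY)
print("tip temp mean gray", im[136:148,228:242].mean())
E
```

```text
dh (np.float64(-40.1), np.float64(16.0), array([0.4957, 0.0852, 0.233 ]))
hinge (np.float64(-1.0), np.float64(-49.7), array([0.5683, 0.1093, 0.234 ]))
free (np.float64(-4.9), np.float64(35.7), array([0.4841, 0.1239, 0.232 ]))
small (np.float64(-99.6), np.float64(2.3), array([0.4962, 0.0242, 0.162 ]))
11.7833 [0.4987 0.0299 0.2489] yaw 1.354 shift [ 52.  -13.2  -1.1]
tip temp mean gray 37.5
```

Call:
send_rows(
  xyz=[
    [8,-2,0],
    [20,-5,0],
    [33,-9,0],
    [44,-12,0],
    [50,-14,0],
    [53,-14.5,0],
    [53,-14.5,0],
    [53,-14.5,0],
    [53,-14.5,0],
    [53,-14.5,0],
  ],
  dr=[
    [0,0,0],
    [0,0,0],
    [0,0,0],
    [0,0,0],
    [0,0,0],
    [0,0,0],
    [0,0,0],
    [0,0,0],
    [0,0,0],
    [0,0,0],
  ],
)

```text
time: 12.62
position: [0.4964, 0.0841, 0.2497]
tool_rot: [2.45, 1.966, -0.0]
ft_force: [0.6, 0.3, 0.6]
grip_width: 0.436
grip_force: 0.0
```

Call:
send_rows(
  xyz=[
    [0,0,5],
    [0,0,11],
    [0,0,18],
    [0,0,25],
    [0,0,32],
    [0,0,39],
    [0,0,45],
    [0,0,48],
    [0,0,50],
    [0,0,50],
  ],
  dr=[
    [0,0,0],
    [0,0,0],
    [0,0,0],
    [0,0,0],
    [0,0,0],
    [0,0,0],
    [0,0,0],
    [0,0,0],
    [0,0,0],
    [0,0,0],
  ],
)

```text
time: 13.45
position: [0.4962, 0.0848, 0.1992]
tool_rot: [-2.449, -1.968, 0.001]
ft_force: [-0.6, -0.2, -0.2]
grip_width: 0.436
grip_force: 0.0
```

Call:
send_rows(
  xyz=[
    [0,0,0],
    [0,0,0],
    [0,0,0],
    [0,0,0],
    [0,0,0],
    [0,0,0],
    [0,0,0],
    [0,0,0],
    [0,0,0],
    [0,0,0],
  ],
  dr=[
    [0,0,0],
    [0,0,0],
    [0,0,0],
    [0,0,0],
    [0,0,0],
    [0,0,0],
    [0,0,0],
    [0,0,0],
    [0,0,0],
    [0,0,0],
  ],
  jaw=4,
  grip_force=12,
)

```text
time: 14.28
position: [0.497, 0.0851, 0.1999]
tool_rot: [2.448, 1.967, 0.002]
ft_force: [3.4, 0.8, -0.4]
grip_width: 0.104
grip_force: 12.0
```

Call:
send_rows(
  xyz=[
    [-6.3,4.4,0],
    [-12.1,9.4,0],
    [-17.4,15.0,0],
    [-22.1,21.1,0],
    [-26.1,27.6,0],
    [-29.5,34.5,0],
    [-32.2,41.7,0],
    [-34.2,49.1,0],
    [-35.4,56.7,0],
    [-35.9,64.4,0],
  ],
  dr=[
    [0,0,-0.1],
    [0,0,-0.2],
    [0,0,-0.3],
    [0,0,-0.4],
    [0,0,-0.5],
    [0,0,-0.6],
    [0,0,-0.7],
    [0,0,-0.8],
    [0,0,-0.9],
    [0,0,-1.0],
  ],
)

```text
time: 15.12
position: [0.5514, 0.0395, 0.1999]
tool_rot: [-1.194, -2.903, -0.006]
ft_force: [1.2, 6.8, 1.4]
grip_width: 0.11
grip_force: 12.0
```

Call:
send_rows(
  xyz=[
    [-6.3,4.4,0],
    [-12.1,9.4,0],
    [-17.4,15.0,0],
    [-22.1,21.1,0],
    [-26.1,27.6,0],
    [-29.5,34.5,0],
    [-32.2,41.7,0],
    [-34.2,49.1,0],
    [-34.9,52.9,0],
    [-34.9,52.9,0],
  ],
  dr=[
    [0,0,-0.1],
    [0,0,-0.2],
    [0,0,-0.3],
    [0,0,-0.4],
    [0,0,-0.5],
    [0,0,-0.6],
    [0,0,-0.7],
    [0,0,-0.8],
    [0,0,-0.85],
    [0,0,-0.85],
  ],
)

```text
time: 15.95
position: [0.6127, 0.0519, 0.1998]
tool_rot: [0.104, -3.137, -0.005]
ft_force: [-3.2, 5.5, 3.3]
grip_width: 0.103
grip_force: 12.0
```

```bash
python3 - <<'E'
from m5 import *
st=get_state();print(st["joint_positions"].round(2));p=st["position"][None];q=g(p);print(q)
r=np.array([q[0]+1,q[1]+50]);print("r",np.hypot(*r),"theta",np.arctan2(r[1],r[0])-np.arctan2(65,-41))
E
```

```text
[ 0.09  0.26 -0.26  1.54  0.07  1.35  1.46]
(np.float64(-47.5), np.float64(-105.4), array([0.6127, 0.0519, 0.1998]))
r 72.32848678079752 theta -4.402608587391872
```

Call:
send_rows(
  xyz=[
    [0,0,0],
    [0,0,0],
    [0,0,0],
    [0,0,0],
    [0,0,0],
    [0,0,0],
    [0,0,0],
    [0,0,0],
    [0,0,0],
    [0,0,0],
  ],
  dr=[
    [0,0,0],
    [0,0,0],
    [0,0,0],
    [0,0,0],
    [0,0,0],
    [0,0,0],
    [0,0,0],
    [0,0,0],
    [0,0,0],
    [0,0,0],
  ],
  jaw=30,
)

```text
time: 16.78
position: [0.6136, 0.0485, 0.1997]
tool_rot: [-0.098, 3.14, -0.0]
ft_force: [0.6, 0.6, 0.7]
grip_width: 0.346
grip_force: 0.0
```

Call:
send_rows(
  xyz=[
    [0,0,-4],
    [0,0,-12],
    [0,0,-22],
    [0,0,-32],
    [0,0,-42],
    [0,0,-52],
    [0,0,-60],
    [0,0,-66],
    [0,0,-70],
    [0,0,-70],
  ],
  dr=[
    [0,0,0],
    [0,0,0],
    [0,0,0],
    [0,0,0],
    [0,0,0],
    [0,0,0],
    [0,0,0],
    [0,0,0],
    [0,0,0],
    [0,0,0],
  ],
)

```text
time: 17.62
position: [0.614, 0.0486, 0.2708]
tool_rot: [-0.098, 3.138, 0.0]
ft_force: [0.3, -0.6, 0.2]
grip_width: 0.344
grip_force: 0.0
```

```bash
python3 - <<'E'
from m5 import *
ht=np.array([.4645,-.1285,.27]);to(*ht)
st=get_state();A=R.from_rotvec(st["tool_rot"]).as_matrix();print(A.round(3))
E
```

```text
17.6167 [0.614  0.0486 0.2708] yaw -3.079 shift [ 160.2 -167.4    0.5]
[[-0.998 -0.062  0.002]
 [-0.062  0.998  0.   ]
 [-0.002 -0.    -1.   ]]
```

Call:
send_rows(
  xyz=[
    [8,-8,0],
    [25,-26,0],
    [45,-47,0],
    [65,-68,0],
    [85,-89,0],
    [105,-110,0],
    [125,-131,0],
    [142,-149,0],
    [154,-161,0],
    [160,-167,0],
  ],
  dr=[
    [0,0,0.02],
    [0,0,0.05],
    [0,0,0.09],
    [0,0,0.13],
    [0,0,0.17],
    [0,0,0.21],
    [0,0,0.25],
    [0,0,0.27],
    [0,0,0.28],
    [0,0,0.28],
  ],
)

```text
time: 18.45
position: [0.4622, -0.1305, 0.2694]
tool_rot: [-0.348, -3.122, 0.001]
ft_force: [0.9, -0.9, 1.0]
grip_width: 0.343
grip_force: 0.0
```

```bash
python3 - <<'E'
from m5 import *
st=get_state();w=cam("wrist",st);to(.4645,-.1285,.2);im=get_image("wrist")[:,:,::-1];cv2.imwrite("pics/w7.png",im)
L=np.array([[*(o+X*(-.2565)+Y*y),.151] for y in(.038,0,-.038)])
print(proj(w,L))
# door: find handle in scene & side
gr=cv2.cvtColor(im,cv2.COLOR_BGR2GRAY)
pr=proj(w,L)
a=pr[0];b=pr[2];n=np.array([b[1]-a[1],a[0]-b[0]]);n/=np.linalg.norm(n)
for t in(.02,.15,.3,.7,.85,.98):
    c=a+(b-a)*t; print(t,c.round(),[int(gr[int(round((c+n*k)[1])),int(round((c+n*k)[0]))]) if 0<=int(round((c+n*k)[1]))<384 and 0<=int(round((c+n*k)[0]))<512 else -1 for k in range(-24,25,3)])
print("n",n)
E
```

```text
18.45 [ 0.4622 -0.1305  0.2694] yaw 2.919 shift [-1.9  2.5 69.4]
[[256.62086729 153.44776031]
 [256.64480937 188.85077969]
 [256.66734055 222.10335725]]
0.02 [257. 155.] [120, 119, 117, 119, 121, 122, 123, 21, 31, 52, 205, 195, 180, 168, 155, 159, 166]
0.15 [257. 164.] [120, 119, 120, 118, 120, 121, 121, 17, 32, 17, 174, 181, 184, 185, 185, 182, 180]
0.3 [257. 174.] [119, 122, 120, 120, 123, 123, 119, 21, 29, 18, 110, 116, 119, 120, 118, 120, 133]
0.7 [257. 202.] [117, 117, 116, 118, 117, 114, 119, 22, 27, 24, 176, 186, 185, 186, 185, 185, 183]
0.85 [257. 212.] [120, 118, 119, 120, 117, 117, 116, 26, 25, 23, 93, 93, 100, 109, 113, 126, 127]
0.98 [257. 221.] [118, 121, 119, 116, 117, 118, 119, 37, 27, 7, 109, 117, 97, 107, 114, 118, 99]
n [ 9.99999771e-01 -6.76903987e-04]
```

Call:
send_rows(
  xyz=[
    [0,0,10],
    [0,0,22],
    [0,0,34],
    [0,0,46],
    [0,0,58],
    [0,0,70],
    [0,0,80],
    [0,0,87],
    [0,0,90],
    [0,0,90],
  ],
  dr=[
    [0,0,0],
    [0,0,0],
    [0,0,0],
    [0,0,0],
    [0,0,0],
    [0,0,0],
    [0,0,0],
    [0,0,0],
    [0,0,0],
    [0,0,0],
  ],
)

```text
time: 19.33
position: [0.464, -0.128, 0.1789]
tool_rot: [-0.341, -3.122, -0.0]
ft_force: [-0.6, 0.7, 0.0]
grip_width: 0.344
grip_force: 0.0
```

```bash
python3 - <<'E'
from m5 import *
to(.4646,-.1293,.132)
E
```

```text
19.3333 [ 0.464  -0.128   0.1789] yaw 2.924 shift [-0.9 -1.1 46.9]
```

Call:
send_rows(
  xyz=[
    [-1,-1,5],
    [-1,-1,10],
    [-1,-1,16],
    [-1,-1,22],
    [-1,-1,28],
    [-1,-1,34],
    [-1,-1,40],
    [-1,-1,44],
    [-1,-1,47],
    [-1,-1,47],
  ],
  dr=[
    [0,0,0],
    [0,0,0],
    [0,0,0],
    [0,0,0],
    [0,0,0],
    [0,0,0],
    [0,0,0],
    [0,0,0],
    [0,0,0],
    [0,0,0],
  ],
)

```text
time: 20.17
position: [0.4646, -0.1292, 0.1319]
tool_rot: [-0.341, -3.122, -0.0]
ft_force: [1.0, 0.2, 0.3]
grip_width: 0.346
grip_force: 0.0
```

Call:
send_rows(
  xyz=[
    [0,0,0],
    [0,0,0],
    [0,0,0],
    [0,0,0],
    [0,0,0],
    [0,0,0],
    [0,0,0],
    [0,0,0],
    [0,0,0],
    [0,0,0],
  ],
  dr=[
    [0,0,0],
    [0,0,0],
    [0,0,0],
    [0,0,0],
    [0,0,0],
    [0,0,0],
    [0,0,0],
    [0,0,0],
    [0,0,0],
    [0,0,0],
  ],
  jaw=4,
  grip_force=25,
)

```text
time: 21.0
position: [0.4655, -0.1286, 0.133]
tool_rot: [0.341, 3.122, 0.001]
ft_force: [2.0, 5.1, 2.6]
grip_width: 0.095
grip_force: 25.0
```

Call:
send_rows(
  xyz=[
    [0,0,-1],
    [0,0.2,-3],
    [0,0.4,-5],
    [0,0.5,-7.5],
    [0,0.7,-10],
    [0,0.8,-12.5],
    [0,1,-15],
    [0,1.2,-17],
    [0,1.3,-19],
    [0,1.4,-21],
  ],
  dr=[
    [0,0,0],
    [0,0,0],
    [0,0,0],
    [0,0,0],
    [0,0,0],
    [0,0,0],
    [0,0,0],
    [0,0,0],
    [0,0,0],
    [0,0,0],
  ],
)

```text
time: 21.83
position: [0.4654, -0.128, 0.1538]
tool_rot: [0.341, 3.123, -0.0]
ft_force: [-0.1, -0.5, 0.4]
grip_width: 0.044
grip_force: 0.0
```

Call:
send_rows(
  xyz=[
    [0,0.2,-2],
    [0,0.3,-4],
    [0,0.5,-6],
    [0,0.6,-8.5],
    [0,0.8,-11],
    [0,1,-13.5],
    [0,1.1,-16],
    [0,1.3,-18.5],
    [0,1.4,-20.5],
    [0,1.5,-22],
  ],
  dr=[
    [0,0,0],
    [0,0,0],
    [0,0,0],
    [0,0,0],
    [0,0,0],
    [0,0,0],
    [0,0,0],
    [0,0,0],
    [0,0,0],
    [0,0,0],
  ],
)

```text
time: 22.67
position: [0.4658, -0.1265, 0.176]
tool_rot: [0.341, 3.123, -0.0]
ft_force: [0.3, 0.6, -0.0]
grip_width: 0.048
grip_force: 0.0
```

```bash
python3 - <<'E'
from m5 import *
st=get_state();w=cam("wrist",st);print(st["position"],st["ft_force"],st["grip_width"])
for n in("scene","side","wrist"): cv2.imwrite(f"pics/{n}8.png",get_image(n)[:,:,::-1])
E
```

```text
[ 0.46583464 -0.12649029  0.1760214 ] [ 0.25174459  0.61854784 -0.00189191] 0.04831581403522467
```

The grip slipped: the chord of 8 mm means the tips only reached the upper part of the bar, so the real tips are about 21 mm behind the TCP. I'll regrip 10 mm lower.

Call:
send_rows(
  xyz=[
    [0,0,0],
    [0,0,0],
    [0,0,0],
    [0,0,0],
    [0,-1,3],
    [0,-2,8],
    [0,-3,14],
    [0,-3,20],
    [0,-3,26],
    [0,-3,32],
  ],
  dr=[
    [0,0,0],
    [0,0,0],
    [0,0,0],
    [0,0,0],
    [0,0,0],
    [0,0,0],
    [0,0,0],
    [0,0,0],
    [0,0,0],
    [0,0,0],
  ],
  jaw=30,
)

```text
time: 23.65
position: [0.4648, -0.1293, 0.1427]
tool_rot: [-0.341, -3.122, -0.0]
ft_force: [0.4, -0.2, -0.1]
grip_width: 0.342
grip_force: 0.0
```

Call:
send_rows(
  xyz=[
    [0,0,4],
    [0,0,8],
    [0,0,12],
    [0,0,16],
    [0,0,19],
    [0,0,22],
    [0,0,22],
    [0,0,22],
    [0,0,22],
    [0,0,22],
  ],
  dr=[
    [0,0,0],
    [0,0,0],
    [0,0,0],
    [0,0,0],
    [0,0,0],
    [0,0,0],
    [0,0,0],
    [0,0,0],
    [0,0,0],
    [0,0,0],
  ],
)

```text
time: 24.48
position: [0.4653, -0.1295, 0.122]
tool_rot: [0.341, 3.122, -0.0]
ft_force: [0.0, -0.5, -0.3]
grip_width: 0.345
grip_force: 0.0
```

Call:
send_rows(
  xyz=[
    [0,0,0],
    [0,0,0],
    [0,0,0],
    [0,0,0],
    [0,0,0],
    [0,0,0],
    [0,0,0],
    [0,0,0],
    [0,0,0],
    [0,0,0],
  ],
  dr=[
    [0,0,0],
    [0,0,0],
    [0,0,0],
    [0,0,0],
    [0,0,0],
    [0,0,0],
    [0,0,0],
    [0,0,0],
    [0,0,0],
    [0,0,0],
  ],
  jaw=4,
  grip_force=25,
)

```text
time: 25.32
position: [0.4653, -0.1285, 0.1217]
tool_rot: [0.34, 3.123, 0.002]
ft_force: [0.6, 5.1, 1.0]
grip_width: 0.105
grip_force: 25.0
```

Call:
send_rows(
  xyz=[
    [0,0,-1],
    [0,0.2,-3],
    [0,0.4,-5],
    [0,0.5,-7.5],
    [0,0.7,-10],
    [0,0.8,-12.5],
    [0,1,-15],
    [0,1.2,-17],
    [0,1.3,-19],
    [0,1.4,-21],
  ],
  dr=[
    [0,0,0],
    [0,0,0],
    [0,0,0],
    [0,0,0],
    [0,0,0],
    [0,0,0],
    [0,0,0],
    [0,0,0],
    [0,0,0],
    [0,0,0],
  ],
)

```text
time: 26.15
position: [0.4653, -0.128, 0.1427]
tool_rot: [0.341, 3.123, -0.0]
ft_force: [4.4, 2.4, -6.8]
grip_width: 0.101
grip_force: 25.0
```

Call:
send_rows(
  xyz=[
    [0,0.2,-2],
    [0,0.3,-4],
    [0,0.5,-6],
    [0,0.6,-8.5],
    [0,0.8,-11],
    [0,1,-13.5],
    [0,1.1,-16],
    [0,1.3,-18.5],
    [0,1.4,-20.5],
    [0,1.5,-22],
  ],
  dr=[
    [0,0,0],
    [0,0,0],
    [0,0,0],
    [0,0,0],
    [0,0,0],
    [0,0,0],
    [0,0,0],
    [0,0,0],
    [0,0,0],
    [0,0,0],
  ],
)

```text
time: 26.98
position: [0.4659, -0.1257, 0.165]
tool_rot: [0.341, 3.123, 0.002]
ft_force: [3.1, 4.2, -5.8]
grip_width: 0.101
grip_force: 25.0
```

Call:
send_rows(
  xyz=[
    [0,0,-0.5],
    [0,0,-0.5],
    [0,0,-0.5],
    [0,0,-0.5],
    [0,0,-0.5],
    [0,0,-0.5],
    [0,0,-0.5],
    [0,0,-0.5],
    [0,0,-0.5],
    [0,0,-0.5],
  ],
  dr=[
    [0,0,0],
    [0,0,0],
    [0,0,0],
    [0,0,0],
    [0,0,0],
    [0,0,0],
    [0,0,0],
    [0,0,0],
    [0,0,0],
    [0,0,0],
  ],
)

```text
time: 27.82
position: [0.4659, -0.1256, 0.1659]
tool_rot: [0.34, 3.123, 0.002]
ft_force: [2.3, 4.9, -3.6]
grip_width: 0.105
grip_force: 25.0
```

Call:
send_rows(
  xyz=[
    [0,0,0],
    [0,0,0],
    [0,0,0],
    [0,0,0],
    [0,0,0],
    [0,0,0],
    [0,0,0],
    [0,0,0],
    [0,0,0],
    [0,0,0],
  ],
  dr=[
    [0,0,0],
    [0,0,0],
    [0,0,0],
    [0,0,0],
    [0,0,0],
    [0,0,0],
    [0,0,0],
    [0,0,0],
    [0,0,0],
    [0,0,0],
  ],
)

```text
time: 28.65
position: [0.4659, -0.1256, 0.1659]
tool_rot: [0.341, 3.123, 0.002]
ft_force: [2.8, 4.5, -2.5]
grip_width: 0.104
grip_force: 25.0
```

Call:
send_rows(
  xyz=[
    [0,0,0],
    [0,0,0],
    [0,0,0],
    [0,0,0],
    [0,0,0],
    [0,0,0],
    [0,0,0],
    [0,0,0],
    [0,0,0],
    [0,0,0],
  ],
  dr=[
    [0,0,0],
    [0,0,0],
    [0,0,0],
    [0,0,0],
    [0,0,0],
    [0,0,0],
    [0,0,0],
    [0,0,0],
    [0,0,0],
    [0,0,0],
  ],
)

```text
time: 29.48
position: [0.4659, -0.1256, 0.1659]
tool_rot: [0.34, 3.123, 0.002]
ft_force: [3.5, 4.9, -3.1]
grip_width: 0.102
grip_force: 25.0
```

```bash
python3 - <<'E'
from m5 import *
st=get_state()
for n in("scene","side","wrist"): cv2.imwrite(f"pics/{n}9.png",get_image(n)[:,:,::-1])
# compare ball places before (8: during slip) and now: predicted ball pixels
for n in("scene","side"):
    a=cv2.imread(f"pics/{n}6.png" if 0 else f"pics/{'sc6' if n=='scene' else 'sd6'}.png",0).astype(int);b=cv2.imread(f"pics/{n}9.png",0).astype(int)
    cm=cam(n)
    for nm,x,z in(("large",-.172,.168),("med",-.131,.165),("small",-.0997,.162),("s_bay",.08,.1),("door",-.04,.2)):
        q=proj(cm,[*(o+X*x),z])[0].round().astype(int);s=np.s_[q[1]-3:q[1]+4,q[0]-3:q[0]+4];print(n,nm,q,a[s].mean().round(),a[s].std().round(),b[s].mean().round(),b[s].std().round())
E
```

```text
scene large [232 175] 82.0 5.0 99.0 27.0
scene med [245 169] 81.0 5.0 152.0 3.0
scene small [255 165] 76.0 8.0 151.0 2.0
scene s_bay [309 152] 83.0 34.0 86.0 34.0
scene door [275 147] 69.0 39.0 97.0 34.0
side large [235 196] 95.0 5.0 37.0 5.0
side med [232 187] 91.0 8.0 36.0 2.0
side small [230 180] 89.0 9.0 42.0 12.0
side s_bay [220 155] 55.0 27.0 102.0 27.0
side door [226 160] 101.0 26.0 59.0 33.0
```

Lift force fell from 6.8 N to about 3 N and the pan floor now reads bright and empty, so the balls have rolled off. Lowering the pan.

Call:
send_rows(
  xyz=[
    [0,-0.2,2],
    [0,-0.4,5],
    [0,-0.6,8],
    [0,-0.8,11],
    [0,-1,14],
    [0,-1.2,17],
    [0,-1.4,20],
    [0,-1.6,23],
    [0,-1.8,26],
    [0,-2,28],
  ],
  dr=[
    [0,0,0],
    [0,0,0],
    [0,0,0],
    [0,0,0],
    [0,0,0],
    [0,0,0],
    [0,0,0],
    [0,0,0],
    [0,0,0],
    [0,0,0],
  ],
)

```text
time: 30.47
position: [0.4653, -0.1284, 0.1367]
tool_rot: [-0.341, -3.123, -0.0]
ft_force: [2.0, 4.8, -1.9]
grip_width: 0.105
grip_force: 25.0
```

Call:
send_rows(
  xyz=[
    [0,-0.2,3],
    [0,-0.4,6],
    [0,-0.6,9],
    [0,-0.8,12],
    [0,-0.9,14],
    [0,-0.9,15],
    [0,-0.9,15],
    [0,-0.9,15],
    [0,-0.9,15],
    [0,-0.9,15],
  ],
  dr=[
    [0,0,0],
    [0,0,0],
    [0,0,0],
    [0,0,0],
    [0,0,0],
    [0,0,0],
    [0,0,0],
    [0,0,0],
    [0,0,0],
    [0,0,0],
  ],
)

```text
time: 31.3
position: [0.4653, -0.1285, 0.123]
tool_rot: [0.34, 3.123, 0.001]
ft_force: [0.6, 6.4, 5.1]
grip_width: 0.102
grip_force: 25.0
```

Call:
send_rows(
  xyz=[
    [0,0,0],
    [0,0,0],
    [0,0,0],
    [0,0,0],
    [0,0,0],
    [0,0,0],
    [0,0,0],
    [0,0,0],
    [0,0,0],
    [0,0,0],
  ],
  dr=[
    [0,0,0],
    [0,0,0],
    [0,0,0],
    [0,0,0],
    [0,0,0],
    [0,0,0],
    [0,0,0],
    [0,0,0],
    [0,0,0],
    [0,0,0],
  ],
  jaw=30,
)

```text
time: 32.13
position: [0.465, -0.1295, 0.1222]
tool_rot: [0.341, 3.123, -0.0]
ft_force: [-0.2, -0.4, -0.3]
grip_width: 0.349
grip_force: 0.0
```

Call:
send_rows(
  xyz=[
    [0,0,-8],
    [0,0,-20],
    [0,0,-40],
    [0,0,-62],
    [0,0,-84],
    [0,0,-106],
    [0,0,-126],
    [0,0,-142],
    [0,0,-150],
    [0,0,-150],
  ],
  dr=[
    [0,0,0],
    [0,0,0],
    [0,0,0],
    [0,0,0],
    [0,0,0],
    [0,0,0],
    [0,0,0],
    [0,0,0],
    [0,0,0],
    [0,0,0],
  ],
)

```text
time: 32.97
position: [0.4661, -0.1296, 0.2746]
tool_rot: [0.341, 3.119, -0.001]
ft_force: [-0.7, 0.7, -0.8]
grip_width: 0.342
grip_force: 0.0
```

```bash
python3 - <<'E'
from m5 import *
to(.55,.30,.30)
for n in("scene","side","wrist"): cv2.imwrite(f"pics/{n}10.png",get_image(n)[:,:,::-1])
# handle back at rest? dark-bar check in wrist at rest height
st=get_state();w=cam("wrist",st);gr=cv2.imread("pics/wrist10.png",0)
for y in(.03,.015,-.02):
    q=proj(w,[*(o+X*(-.2565)+Y*y),.151])[0];print(q.round(),gr[int(q[1]),int(q[0])-20:int(q[0])+21:2])
E
```

```text
32.9667 [ 0.4661 -0.1296  0.2746] yaw 2.924 shift [ 10.8 437.6 -25.5]
[255. 159.] [115 115 114 118 118 116 117 116  83  16  27  27  20 166 182 181 170 157
 158 147 143]
[255. 173.] [117 117 117 120 116 120 120 117  77  14  28  22  12 111 120 117 117 121
 117 114 116]
[255. 205.] [117 120 119 116 118 118 114 117 117  25  19  27  25  80 176 160 159 117
 118 114 113]
```

Pan is back at rest with its handle bar where it started. Next I go above the ramp to check the bays numerically.

Call:
send_rows(
  xyz=[
    [0,5,-15],
    [-3,20,-40],
    [-8,45,-70],
    [-14,75,-90],
    [-20,110,-100],
    [-26,145,-100],
    [-32,180,-100],
    [-38,210,-100],
    [-43,240,-100],
    [-46,265,-100],
  ],
  dr=[
    [0,0,0],
    [0,0,0],
    [0,0,0],
    [0,0,0],
    [0,0,0],
    [0,0,0],
    [0,0,0],
    [0,0,0],
    [0,0,0],
    [0,0,0],
  ],
)

```text
time: 33.95
position: [0.5673, 0.1217, 0.3702]
tool_rot: [-0.339, -3.12, 0.0]
ft_force: [-0.4, 0.3, 0.1]
grip_width: 0.345
grip_force: 0.0
```

Call:
send_rows(
  xyz=[
    [-1,25,0],
    [-2,50,0],
    [-3,75,0],
    [-4,100,0],
    [-4,120,0],
    [-4,135,0],
    [-4,142,0],
    [-4,145,0],
    [-4,145,0],
    [-4,145,0],
  ],
  dr=[
    [0,0,0],
    [0,0,0],
    [0,0,0],
    [0,0,0],
    [0,0,0],
    [0,0,0],
    [0,0,0],
    [0,0,0],
    [0,0,0],
    [0,0,0],
  ],
)

```text
time: 34.78
position: [0.6026, 0.2589, 0.3718]
tool_rot: [-0.343, -3.123, 0.002]
ft_force: [-0.4, 0.1, -0.4]
grip_width: 0.339
grip_force: 0.0
```

```bash
python3 - <<'E'
from m5 import *
st=get_state();print(st["time"],st["position"],st["ft_force"]);w=cam("wrist",st);im=get_image("wrist");cv2.imwrite("pics/wrist11.png",im[:,:,::-1])
g2=cv2.cvtColor(im,cv2.COLOR_RGB2GRAY)
def gx(px,z):
    p=onz(w,[px],z);q=g(p);return float(q[0]),float(q[1])
c=cv2.HoughCircles(g2,cv2.HOUGH_GRADIENT,1.5,18,param1=60,param2=16,minRadius=8,maxRadius=34)
q=proj(w,[*(o+X*.15),.09])[0];print("ramp mid px",q)
for u,v,r in c[0]:
    x,y=gx((u,v),.085)
    if abs(y)<35 and -50<x<350:
        d=abs((w[2][:3,:3]@np.append(o+X*x/1000+Y*y/1000,.085)+w[2][:3,3])[2]);print((round(float(u)),round(float(v))),"x,y",round(x),round(y),"dia mm",round(2*r*d/w[0][0,0]*1000))
# grey profile along ramp axis and +-12
for yy in(-.012,0,.012):
    print(yy,[int(g2[int(b),int(a)]) if 0<=b<384 and 0<=a<512 else -1 for a,b in proj(w,[[*(o+X*x+Y*yy),.14-.3*x] for x in np.arange(0,.30,.008)])])
# door: dark handle bar tip expected at theta 1.88
th=1.88;h=np.array([-41*np.cos(th)-65*np.sin(th),-41*np.sin(th)+65*np.cos(th)])*1e-3
for n in("scene","side"):
    i=cv2.imread(f"pics/{n}10.png",0);P=[[*(o+X*(h[0]-.001)+Y*(h[1]-.05)),z] for z in(.205,.215,.225)];pp=proj(cam(n),P);print(n,pp.round(),[int(i[int(b)-2:int(b)+3,int(a)-2:int(a)+3].min()) for a,b in pp])
E
```

```text
34.7833 [0.60259918 0.25889436 0.37182316] [-0.35966559  0.05225685 -0.37034129]
ramp mid px [253.7240033  131.88165416]
(199, 142) x,y 61 -16 dia mm 96
(200, 124) x,y 65 12 dia mm 84
(248, 140) x,y 141 -13 dia mm 91
(236, 124) x,y 122 12 dia mm 84
(289, 118) x,y 205 22 dia mm 94
(179, 128) x,y 31 5 dia mm 100
(218, 143) x,y 93 -18 dia mm 85
(283, 140) x,y 197 -13 dia mm 80
(313, 137) x,y 245 -9 dia mm 80
(311, 119) x,y 241 19 dia mm 78
(271, 124) x,y 177 12 dia mm 63
(148, 127) x,y -19 8 dia mm 100
(218, 118) x,y 94 22 dia mm 47
(266, 152) x,y 170 -33 dia mm 43
(131, 116) x,y -43 24 dia mm 84
(136, 143) x,y -41 -18 dia mm 75
(179, 148) x,y 29 -26 dia mm 43
(163, 140) x,y 3 -14 dia mm 41
-0.012 [212, 212, 95, 110, 112, 186, 112, 118, 88, 90, 91, 90, 78, 83, 93, 97, 91, 87, 87, 56, 90, 86, 48, 47, 87, 88, 89, 64, 121, 134, 130, 93, 98, 96, 95, 96, 166, 169]
0 [210, 212, 103, 109, 112, 184, 71, 87, 85, 83, 81, 150, 180, 143, 69, 81, 86, 81, 83, 128, 172, 166, 140, 48, 83, 84, 48, 132, 155, 171, 166, 154, 97, 96, 97, 98, 167, 163]
0.012 [212, 211, 95, 105, 101, 164, 51, 52, 52, 52, 44, 46, 116, 57, 75, 53, 50, 48, 50, 129, 170, 170, 136, 44, 64, 48, 52, 126, 161, 174, 172, 153, 97, 97, 97, 97, 164, 168]
scene [[295. 176.]
 [295. 174.]
 [296. 172.]] [0, 2, 2]
side [[258. 154.]
 [258. 152.]
 [258. 150.]] [24, 24, 24]
```

Along the ramp axis there are three bright blobs, about 24, 32 and 40 mm long, in order down the ramp. That is the small, medium and large ball, one per bay. The door handle shows at its fully open position and the arm is clear of everything, so I'm handing the job in.

```bash
python3 -c "
from bench import *
print(close_job())"
```

```text
the job is handed in; nothing more can be done
None
```

I handed the job in at about 35 s: the small, medium and large balls each appear to be in their own bay, the pan is back at its rest, and the door was left open at about 1.88 of its 1.9 rad. I checked the bays and the door from pixel readings, because all 10 picture views were used up, and the first pan lift slipped and was redone.

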